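# Unhook and lower the front of the bar's cup locker

### The arm

A 6-joint arm with a two-finger parallel gripper is mounted at the origin on a cart in front of the work surface, level with it; the furniture and walls round the work are solid. World frame = base frame: x ahead of the robot, y to its left, z up, the work surface at z = 0. Lengths are in mm, angles in rad, forces in N, time in s.
With the tool pointing down it reaches from about 400 to 925 mm from the base axis. Payload 3.4 kg.
Tool frame: the origin (TCP) lies at the very end of the fingers, on their centre line; the grasp point (between the pads) lies 19 mm behind it (ctrl.tcp_to_grasp is the distance from the TCP to the grasp point, in mm); x points along the fingers, z is the direction in which the jaws open and shut, and the axes are right-handed (so a half turn about x gives the same grasp; the last joint's range is limited). The gripper opens to 85 mm and grips with 20 to 120 N. Pads are 22 mm wide; open, the fingers measure 114 mm over their backs; the gripper's body (76 mm by 85 mm) begins 54 mm behind the grasp point. The pads swing forward as they close: fully open they stand 13 mm farther back than shut.
Start: joints at [-0.073, 0.307, 1.506, -0, 1.328, -0.073], TCP at [575.005, -0.025, 231.305] pointing down, gripper open.
Joint ranges: [-3.12, 3.12], [-1.05, 2.28], [0.14, 2.33], [-1.42, 4.57], [0.1, 2.73], [-2.68, 2.68]. Speed limits (rad/s): [2.57, 2.57, 3.14, 3.14, 3.14, 3.14].

### API

Orientations are given as a unit quaternion [w, x, y, z].
In Python, from rig import monitor, eyes, ctrl gives the robot as it stands.
- The arm moves only by the tool send_rows, never from a script. Its argument "increments" is a list that holds one entry, the list of rows, each a list of 7 numbers: the turn, a rotation vector about the tool's x, y, z scaled (see below), then the shift along the tool's x, y, z scaled (see below), then the closure, from -1 (fully open) to 1 (shut). In form: [[[wx, wy, wz, dx, dy, dz, hand], ...]]. A call has 1 to 20 rows; each row shifts and turns the pose as measured when the row begins, along the tool's axes as they then stand; what a row does not reach is not made up. The controller multiplies each number of a shift by 0.03 m and each number of a turn by 0.12 rad. A row lasts 1/8 s, in which the tool goes at most 62.5 mm and 10.7 degrees, less where a joint would pass 70% of its speed; a pose out of reach is approached as far as the arm can. A call with a number of a shift or a turn outside -1 to 1 is refused whole. A call with a gripper value outside its range is refused whole. The fingers move at their own pace and stop on an object; "force" is the grip in N (left out, the last holds). Time passes only in rows, so rows that do not move let the fingers close. It gives the time, the measured TCP pose, the force and the opening at its end, in the units of the state.
- monitor.observe(): the state, without advancing time (a new reading comes with each control period).
- eyes.camera(name): name is "scene" or "side" or "wrist"; returns the picture (420x560x3 uint8, red, green, blue); there is no depth.
- eyes.calibration(name): a dict with "fx", "fy", "cx", "cy" (pixels), "T" (4x4, takes a point from camera to world coordinates); the wrist camera has in their place "tool_from_camera" (4x4, takes a point from camera to tool coordinates, whose origin is the TCP and whose axes are the tool frame's). Camera axes: x right, y down, z forward; pixel columns grow to the right and rows downward; lengths in mm; the calibration is good to about 2 mm. A picture is of the moment at which its call begins: read the wrist's pose just before it. calibration takes no time and is no camera call.
- ctrl.sign_off(): hands the job in, once; it reports no verdict.
The state is a dict: "t": time; "joint_pos": joint angles; "dq": joint speeds; "joint_torque": joint torques, N m; "position": TCP position; "tcp_rot": TCP orientation; "wrist_force": force on the tool from outside, world axes, zero at the start; "wrist_torque": the same for the moment, N m; "opening": finger opening in mm.
Only numpy, scipy, OpenCV 4.12 (cv2) and the standard library are available. Lean on these libraries where they do the work, as an engineer would, in place of code of your own. Each camera call takes 0.05 s, during which the arm holds its last target.

### The job

Open the green-fronted locker that holds the steel cup: reach down through the gap behind its leaning front flap and press the yellow pad of the sprung hook down until the flap comes free, then push the flap all the way down so that it stays lying open. Leave the red-fronted locker hooked shut.

Things in the scene. Friction and masses are not known exactly. Their poses are not given: they have to be found in the camera images.
- green: Locker holding a grey steel cup: dark wood case, clear roof, 140 deep (x), 180 wide (y), 165 high. Origin: middle of its front face's foot; x to its back, z up. Its green flap (170 wide, 155 long, 10 thick, clear pane) hinges at the foot (x 0, z 12) and leans out 0.34 rad. A twin with a red flap and a candle glass inside stands beside it; the two may swap places.
- green_press (a point): Centre of the yellow pad's top at rest (fixed to the locker, same axes): x -23, y 0, z 141 in the locker's frame. The pad (34 x 44) sits in a gap open from above between case and flap, 46 mm wide in x, over 150 in y, 24 below the case's top, 17 below the flap's. Its steel tongue (11 wide) runs through a 16 mm slot in the flap and ends 45 further to -x, 155 high; it stays there when the flap drops.
- green_hook (a joint): Green locker's hook, rad: 0 at rest (up), 0.16 pressed to its stop, which at the pad's centre is 11 mm down at 6.5 N. The flap comes free at about 0.08 (6 mm down). The hook springs back up when let go.
- green_flap (a joint): Green flap, rad: 0 hooked (leaning out 0.34 from upright), growing as it comes down to the locker's -x, 1.19 fully down (level). Once unhooked it swings by itself in 1 to 2 s to about 0.65 to 0.75 and stops on its friction stay; from there it must be pushed (2 N near its top edge) and stays where it is left.
- red_flap (a joint): The red locker's flap, in the same measure; 0 as hooked.

How it is judged (in metres and radians):
On the way:
1. the green locker's hook is pressed down by the gripper far enough to free the flap (value of joint green_hook above 0.06 rad and contact force between the fingers and green_hook above 1 N), for 0.05 s.
At the end, for the whole second after the job is handed in: The green flap stays lying open, within 0.19 rad (11 degrees) of fully down, at rest; its hook is let go and back up; the red flap is still hooked (value of joint green_flap above 1 rad and velocity of joint green_flap below 0.1 rad/s and value of joint green_hook below 0.03 rad and value of joint red_flap below 0.06 rad); the robot touches nothing.
It fails at once if the red locker's flap comes unhooked (value of joint red_flap above 0.1 rad).
It also fails if it takes over 42 s, if anything falls off the work surface, if the arm or the gripper's body presses on something with over 40 N, if the wrist force passes 120 N, or if a joint passes its speed limit or range.

## Working session

There is one attempt and no reset: what is moved stays moved. The work goes in short steps, Python scripts to look and compute and a tool call to move; the robot and the scene stay as the last step left them, time stands still between calls to the robot, and variables do not carry over. Pictures are saved under pics/ and viewed, and the job is handed in when it is done.

Besides the shell and the picture viewer there is one more tool, called after "Request:" by a JSON object that holds its "method" and its "body", one argument or row to a line. send_rows: Moves the arm, as the interface text tells. Its arguments: {"type":"object","properties":{"increments":{"type":"array","items":{"type":"array","items":{"type":"array","items":{"type":"number"}}}},"force":{"type":"number"}},"required":["increments"]}

```bash
mkdir -p pics; ls; python3 - <<'E'
from rig import monitor, eyes, ctrl
import cv2,json
print(monitor.observe())
for n in ["scene","side","wrist"]:
    im=eyes.camera(n); cv2.imwrite(f"pics/{n}0.png",im[:,:,::-1])
    print(n,eyes.calibration(n))
E
```

```text
pics
{'t': 0.0, 'joint_pos': array([-7.34608073e-02,  3.07564650e-01,  1.50768401e+00,  1.87084596e-05,
        1.32839347e+00, -7.35013906e-02]), 'dq': array([-9.79601417e-04,  3.77339071e-05,  8.40949302e-04,  2.35723615e-03,
       -3.12219157e-04,  9.36396451e-04]), 'joint_torque': array([-2.40806599e-03, -4.57556927e+01, -2.51919490e+01, -3.95127336e-04,
        1.32516641e-02, -2.41733758e-06]), 'position': array([5.74298059e+02, 5.64293281e-02, 2.30381817e+02]), 'tcp_rot': array([7.06384237e-01, 4.68444634e-05, 7.07828583e-01, 7.23526710e-05]), 'wrist_force': array([ 0.91134836,  0.57908075, -0.72141512]), 'wrist_torque': array([-0.02556052,  0.01625339,  0.02090502]), 'opening': 85.4708442258156}
scene {'fx': 494.22396442003276, 'fy': 494.22396442003276, 'cx': 283.76212618784115, 'cy': 210.2195592138287, 'T': array([[-8.89153347e-01, -1.91461109e-01,  4.15630808e-01,
         2.43596523e+02],
       [-4.57213776e-01,  4.09452666e-01, -7.89496091e-01,
         6.91613427e+02],
       [-1.90233455e-02, -8.92015223e-01, -4.51604865e-01,
         5.26702961e+02],
       [ 0.00000
[... 299 characters left out ...]
8254949e-01, -8.65817631e-01,
         7.47831600e+02],
       [ 1.28609212e-02, -9.25826887e-01, -3.77728967e-01,
         4.37388648e+02],
       [ 0.00000000e+00,  0.00000000e+00,  0.00000000e+00,
         1.00000000e+00]])}
wrist {'fx': 297.45629467281765, 'fy': 297.45629467281765, 'cx': 277.09768157459115, 'cy': 209.12176772135464, 'tool_from_camera': array([[-8.46721256e-04, -2.80703803e-01,  9.59794071e-01,
        -1.41833864e+02],
       [-2.61914845e-04, -9.59794320e-01, -2.80704107e-01,
         7.20715756e+01],
       [ 9.99999607e-01, -4.89062449e-04,  7.39157758e-04,
        -3.40349908e-01],
       [ 0.00000000e+00,  0.00000000e+00,  0.00000000e+00,
         1.00000000e+00]])}
```

View pics/scene0.png

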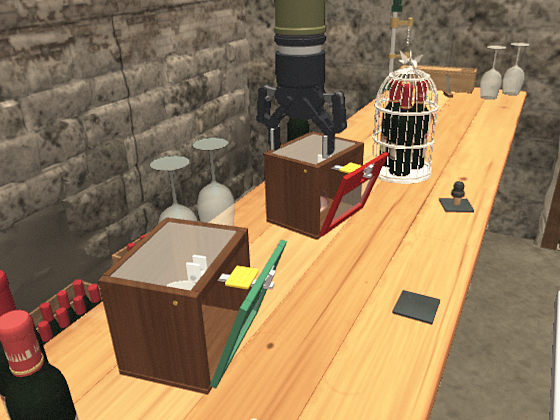

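View pics/side0.png

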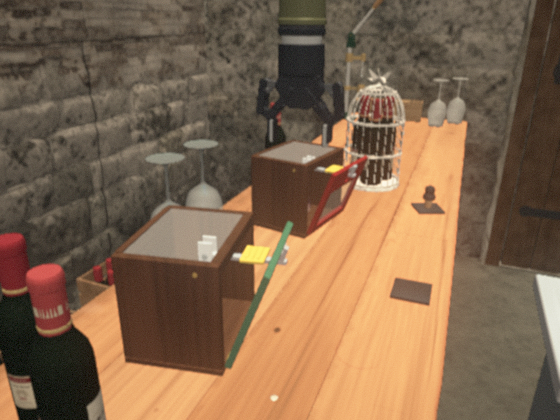

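View pics/wrist0.png

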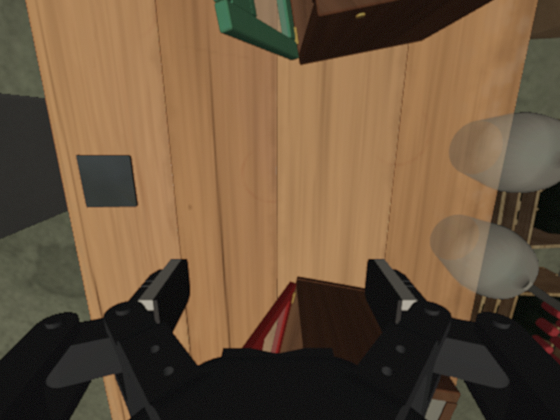

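The green locker stands nearer the scene and side cameras (y > 0), with the red one behind it. Next I'll zoom in to read the corners.

```bash
python3 - <<'E'
import cv2
a=cv2.imread("pics/scene0.png")[205:395,90:300]; cv2.imwrite("pics/sz.png",cv2.resize(a,None,fx=3.1,fy=3.1,interpolation=cv2.INTER_CUBIC))
a=cv2.imread("pics/side0.png")[195:375,105:305]; cv2.imwrite("pics/dz.png",cv2.resize(a,None,fx=3.2,fy=3.2,interpolation=cv2.INTER_CUBIC))
E
```

```text
(no output)
```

View pics/sz.png

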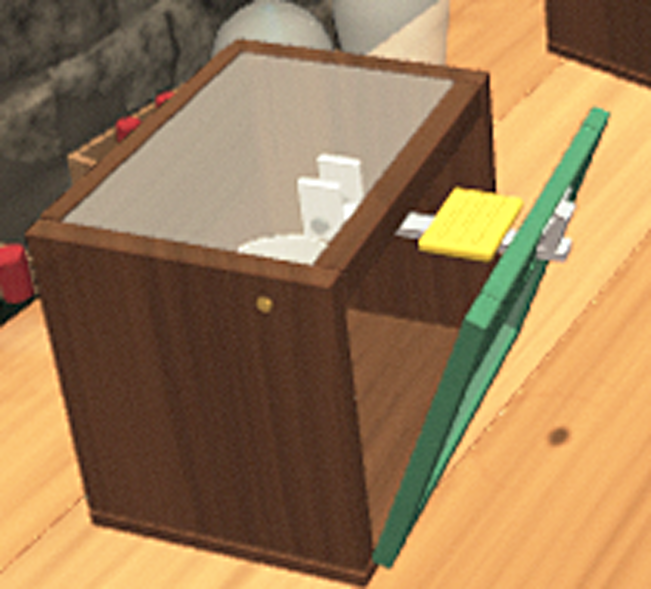

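View pics/dz.png

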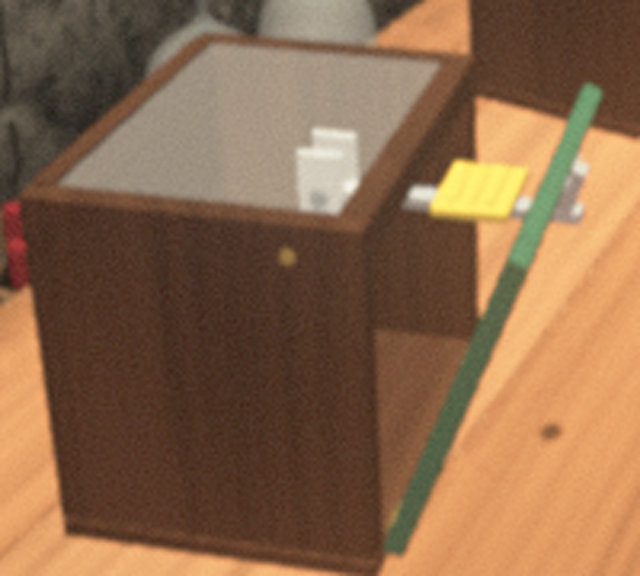

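```bash
cat > h.py <<'E'
import numpy as np
from rig import monitor, eyes, ctrl
def proj(cal,P):
    T=np.linalg.inv(cal["T"]); p=(T[:3,:3]@np.asarray(P,float).T).T+T[:3,3]
    return np.c_[cal["fx"]*p[:,0]/p[:,2]+cal["cx"],cal["fy"]*p[:,1]/p[:,2]+cal["cy"]]
def L2W(q,P):
    x,y,a=q; c,s=np.cos(a),np.sin(a); P=np.atleast_2d(np.asarray(P,float))
    return np.c_[x+c*P[:,0]-s*P[:,1], y+s*P[:,0]+c*P[:,1],P[:,2]]
E
python3 - <<'E'
from h import *
from scipy.optimize import least_squares
C=[[0,90,165],[140,90,165],[140,-90,165],[0,-90,165],[140,90,0],[0,90,0]]
sc=np.array([(332,282),(32,230),(240,42),(489,72),(92,525),(370,582)])/3.1+[90,205]
sd=np.array([(365,230),(25,195),(205,35),(473,55),(68,535),(380,573)])/3.2+[105,195]
k1,k2=eyes.calibration("scene"),eyes.calibration("side")
f=lambda q:np.r_[(proj(k1,L2W(q,C))-sc).ravel(),(proj(k2,L2W(q,C))-sd).ravel()]
r=least_squares(f,[500,300,0]);print(r.x);print(r.fun.reshape(-1,2).round(1))
p=[[-23,0,141],[-6,22,141],[-6,-22,141],[-40,-22,141],[-40,22,141]]
print((proj(k1,L2W(r.x,p))-[90,205])*3.1);print((proj(k2,L2W(r.x,p))-[105,195])*3.2)
print(L2W(r.x,p))
E
```

```text
[5.81630332e+02 2.20344701e+02 1.88096254e-01]
[[ 1.1  0.4]
 [-1.6  0.1]
 [-0.8 -2.1]
 [ 1.4 -1.2]
 [ 0.7  0.1]
 [ 0.6  2. ]
 [ 0.6 -1.2]
 [-2.1 -1.3]
 [-0.9 -2.6]
 [ 1.5 -1.9]
 [-0.8 -0.1]
 [ 0.4  1.8]]
[[475.30512462 216.33769989]
 [420.81986675 238.44139055]
 [457.50143393 184.64057914]
 [527.54213841 195.14608148]
 [494.36534183 250.27190022]]
[[482.38494112 181.57205216]
 [430.84407945 201.26242401]
 [456.28294352 155.98011188]
 [531.24894246 162.9043325 ]
 [510.38324903 209.02324708]]
[[559.03600579 216.04395203 141.        ]
 [571.62240022 240.83473006 141.        ]
 [579.84991918 197.61080229 141.        ]
 [546.44961136 191.253174   141.        ]
 [538.2220924  234.47710177 141.        ]]
```

```bash
python3 - <<'E'
from h import *
from scipy.optimize import least_squares
k1,k2=eyes.calibration("scene"),eyes.calibration("side")
C=[[0,90,165],[140,90,165],[140,-90,165],[0,-90,165],[140,90,0],[0,90,0]]
p=[[-6,-22,141],[-40,-22,141],[-40,22,141],[-6,22,141]]
sc=np.array([(332,282),(32,230),(240,42),(489,72),(92,525),(370,582),(460,188),(522,198),(490,258),(418,248)])/3.1+[90,205]
sd=np.array([(365,230),(25,195),(205,35),(473,55),(68,535),(380,573),(458,160),(528,165),(497,216),(432,213)])/3.2+[105,195]
A=C+p
def f(q):
    P=L2W(q[:3],A); P[:,2]+=q[3]
    return np.r_[(proj(k1,P)-sc).ravel(),(proj(k2,P)-sd).ravel()]
r=least_squares(f,[500,300,0,0]);print(r.x);print(r.fun.reshape(-1,2).round(1))
print(L2W(r.x[:3],[[-23,0,141]]))
for P in [p]:
  def g(q):
    Q=L2W(r.x[:3],P)+q; return np.r_[(proj(k1,Q)-sc[6:]).ravel(),(proj(k2,Q)-sd[6:]).ravel()]
  s=least_squares(g,[0,0,0.]);print("pad only shift",s.x,s.fun.round(1))
E
```

```text
[ 5.86430871e+02  2.14483338e+02  1.83390565e-01 -6.52239801e+00]
[[ 1.   1. ]
 [ 0.1  0.6]
 [ 0.2 -0.8]
 [ 1.1  0.2]
 [ 1.8 -0.8]
 [ 0.3  1.2]
 [-1.1 -0.1]
 [ 1.1  0.1]
 [ 0.7 -1.7]
 [ 0.6 -2.3]
 [-0.8  0.6]
 [-1.5  0.4]
 [-0.7 -0.5]
 [ 0.5  0.3]
 [-0.4 -0.2]
 [-1.   1.9]
 [-1.7  0.6]
 [-0.5  1.3]
 [ 2.5 -0.4]
 [-1.7 -1.9]]
[[563.8165575  210.28895825 141.        ]]
pad only shift [-2.87320937  5.2531191  -3.84158007] [-1.5  0.7  1.   0.9  0.4 -0.7  0.1 -1.3 -1.5  0.8 -0.1  1.4  2.9 -0.
 -1.5 -1.6]
```

```bash
cat >> h.py <<'E'
from scipy.spatial.transform import Rotation as R
def tool():
    o=monitor.observe(); q=o["tcp_rot"]
    return np.array(o["position"]), R.from_quat([q[1],q[2],q[3],q[0]]), o
def delta(target, Rt=None):
    p,r,o=tool(); d=r.inv().apply(np.array(target)-p)/30
    w=None if Rt is None else (r.inv()*Rt).as_rotvec()/0.12
    return d,w
def Rdown(a): # tool x down, tool z along world angle a
    x=[0,0,-1.];z=[np.cos(a),np.sin(a),0];y=np.cross(z,x)
    return R.from_matrix(np.array([x,y,z]).T)
E
python3 - <<'E'
from h import *
print(delta([564,213,235],Rdown(np.pi/2+0.185)))
E
```

```text
(array([-0.14577011,  7.099661  , -0.34973511]), array([-1.46316153e+01, -8.59857656e-03, -1.24281203e-02]))
```

Request:
{"method": "send_rows", "body": {
  "increments": [
    [[0,0,0,0,0.9,0,1],[0,0,0,0,0.9,0,1],[0,0,0,0,0.9,0,1],[0,0,0,0,0.9,0,1],[0,0,0,0,0.9,0,1],[0,0,0,0,0.9,0,1],[0,0,0,0,0.9,0,1],[0,0,0,0,0.9,0,1]]
  ]
}}

```text
t: 1.15
position: [573.0, 219.8, 227.1]
tcp_rot: [0.704, 0.001, 0.71, -0.002]
wrist_force: [-0.1, 0.5, -0.4]
opening: -0.1
```

Request:
{"method": "send_rows", "body": {
  "increments": [
    [[-1,0,0,0,0,0,1],[-1,0,0,0,0,0,1],[-1,0,0,0,0,0,1],[-1,0,0,0,0,0,1],[-1,0,0,0,0,0,1],[-1,0,0,0,0,0,1],[-1,0,0,0,0,0,1],[-1,0,0,0,0,0,1],[-1,0,0,0,0,0,1],[-1,0,0,0,0,0,1],[-1,0,0,0,0,0,1],[-1,0,0,0,0,0,1],[-1,0,0,0,0,0,1],[-1,0,0,0,0,0,1],[-0.6,0,0,0,0,0,1],[0,0,0,0,0,0,1]]
  ]
}}

```text
t: 3.15
position: [567.9, 221.6, 219.3]
tcp_rot: [0.43, -0.551, 0.443, 0.561]
wrist_force: [0.2, -0.2, 0.4]
opening: 0.1
```

```bash
python3 - <<'E'
from h import *
import cv2
p,r,o=tool(); im=eyes.camera("wrist"); cv2.imwrite("pics/w1.png",im[:,:,::-1])
np.savez("w1.npz",p=p,q=r.as_quat())
print(o["t"],p,o["wrist_force"],o["joint_pos"]); print(delta([564,213,235],Rdown(np.pi/2+0.185)))
E
```

```text
3.15 [567.88538848 221.6468587  219.27181322] [ 0.24258375 -0.24902684  0.44872206] [ 3.01950243e-01  3.75609854e-01  1.43034272e+00  1.48751149e-03
  1.35920397e+00 -1.50856139e+00]
(array([-0.52026211,  0.20595265, -0.24943497]), array([ 0.44923065, -0.00552522, -0.19736131]))
```

View pics/w1.png

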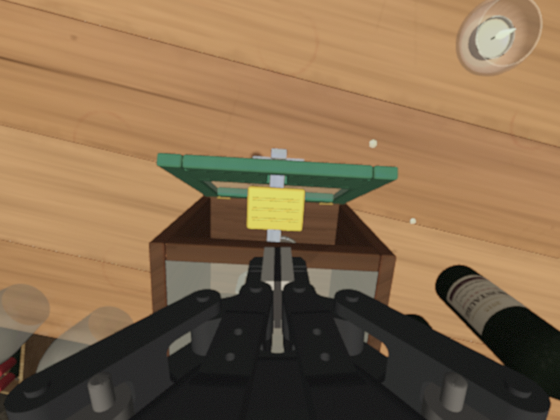

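```bash
python3 - <<'E'
import cv2
a=cv2.imread("pics/w1.png")[140:290,140:410]; cv2.imwrite("pics/w1z.png",cv2.resize(a,None,fx=2.9,fy=2.9,interpolation=cv2.INTER_CUBIC))
E
```

```text
(no output)
```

View pics/w1z.png

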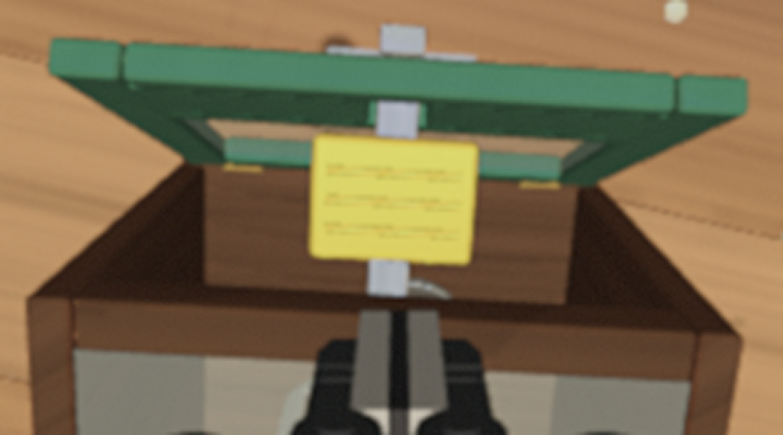

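```bash
python3 - <<'E'
from h import *
from scipy.optimize import least_squares
d=np.load("w1.npz"); k=eyes.calibration("wrist")
TW=np.eye(4); TW[:3,:3]=R.from_quat(d["q"]).as_matrix(); TW[:3,3]=d["p"]
kw=dict(k); kw["T"]=TW@k["tool_from_camera"]; print(kw["T"].round(3))
k1,k2=eyes.calibration("scene"),eyes.calibration("side")
Pw=np.array([[0,-90,165],[0,90,165],[-40,-22,141],[-40,22,141],[-6,22,141],[-6,-22,141]])
w=np.array([(30,298),(740,338),(313,135),(477,143),(470,265),(309,256)])/2.9+140
C=[[0,90,165],[140,90,165],[140,-90,165],[0,-90,165],[140,90,0],[0,90,0]]
p=[[-6,-22,141],[-40,-22,141],[-40,22,141],[-6,22,141]]
sc=np.array([(332,282),(32,230),(240,42),(489,72),(92,525),(370,582),(460,188),(522,198),(490,258),(418,248)])/3.1+[90,205]
sd=np.array([(365,230),(25,195),(205,35),(473,55),(68,535),(380,573),(458,160),(528,165),(497,216),(432,213)])/3.2+[105,195]
def f(q,z=0):
    P=L2W(q[:3],Pw); P[:,2]+=q[3]if len(q)>3 else 0
    return (proj(kw,P)-w).ravel()
for x0 in ([580,215,.18],[580,215,.18,0]):
    r=least_squares(f,x0);print(r.x.round(2),r.fun.reshape(-1,2).round(1).tolist(),L2W(r.x[:3],[[-23,0,141]]))
def F(q):
    P=L2W(q[:3],C+p); P[:,2]+=q[3]; W=L2W(q[:3],Pw); W[:,2]+=q[3]
    return np.r_[(proj(k1,P)-sc).ravel(),(proj(k2,P)-sd).ravel(),(proj(kw,W)-w).ravel()]
r=least_squares(F,[580,215,.18,0]);print(r.x,L2W(r.x[:3],[[-23,0,141]]))
print(r.fun.reshape(-1,2).round(1).tolist())
E
```

```text
[[-2.37000e-01  9.38000e-01  2.51000e-01  5.01569e+02]
 [ 9.72000e-01  2.29000e-01  6.10000e-02  2.06324e+02]
 [-0.00000e+00  2.59000e-01 -9.66000e-01  3.62750e+02]
 [ 0.00000e+00  0.00000e+00  0.00000e+00  1.00000e+00]]
[5.8261e+02 2.2326e+02 1.8000e-01] [[-3.6, -0.2], [3.2, -0.3], [-0.3, -0.2], [1.1, 0.4], [-0.0, 0.6], [-0.3, 0.7]] [[559.98895341 219.12104023 141.        ]]
[ 5.8405e+02  2.2355e+02  1.8000e-01 -4.9300e+00] [[-0.6, -0.8], [0.3, -1.2], [0.3, 0.5], [0.4, 1.0], [-0.6, 0.3], [0.2, 0.4]] [[561.42183428 219.40858619 141.        ]]
[ 5.82231154e+02  2.22317935e+02  1.78651798e-01 -1.28349673e+00] [[559.59721856 218.23076574 141.        ]]
[[-0.8, 1.9], [-2.8, 0.9], [-0.9, -1.3], [0.9, 0.1], [-0.5, 0.7], [-1.0, 3.5], [-1.7, 0.3], [0.8, 0.6], [0.1, -0.9], [-0.4, -1.6], [-1.3, 0.3], [-3.5, -0.3], [-1.0, -1.7], [1.1, -0.7], [-2.1, 0.7], [-1.3, 3.3], [-1.4, 0.1], [0.2, 0.8], [3.0, -0.6], [-1.6, -2.3], [-4.1, -1.9], [1.4, -1.5], [-1.1, -1.3], [0.0, -0.7], [-1.2, -0.6], [-1.2, -0.6]]
```

```bash
python3 - <<'E'
from h import *
print(delta([560.5,219,185],Rdown(np.pi/2+0.18)))
E
```

```text
(array([ 1.14749542,  0.2324791 , -0.02746642]), array([ 0.49089537, -0.00601875, -0.19735152]))
```

Request:
{"method": "send_rows", "body": {
  "increments": [
    [[0.49,0,-0.2,0,0.23,-0.03,1],[0,0,0,0.6,0,0,1],[0,0,0,0.5,0,0,1],[0,0,0,0,0,0,1]]
  ]
}}

```text
t: 3.7
position: [561.2, 219.1, 185.1]
tcp_rot: [-0.455, 0.542, -0.455, -0.541]
wrist_force: [-0.9, -0.8, -0.9]
opening: -0.1
```

```bash
python3 - <<'E'
from h import *
import cv2
p,r,o=tool();print(o["t"],p,o["wrist_force"])
print(delta([560.5,219,160],Rdown(np.pi/2+0.18)))
for n in ["wrist","scene"]: cv2.imwrite(f"pics/{n}2.png",eyes.camera(n)[:,:,::-1])
a=cv2.imread("pics/wrist2.png")[:,:]; b=cv2.imread("pics/scene2.png")[150:400,90:320]
cv2.imwrite("pics/b2.png",cv2.resize(b,None,fx=2.4,fy=2.4,interpolation=cv2.INTER_CUBIC))
E
```

```text
3.7 [561.24925346 219.05863323 185.10567577] [-0.86078051 -0.78713409 -0.88756985]
(array([0.83683628, 0.02552015, 0.00301265]), array([-0.05228778, -0.0061986 ,  0.00578745]))
```

View pics/wrist2.png

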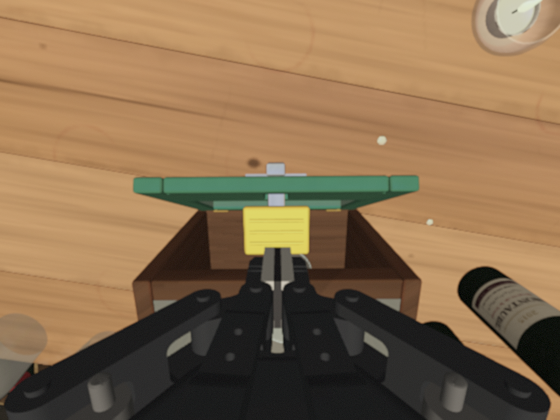

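View pics/b2.png

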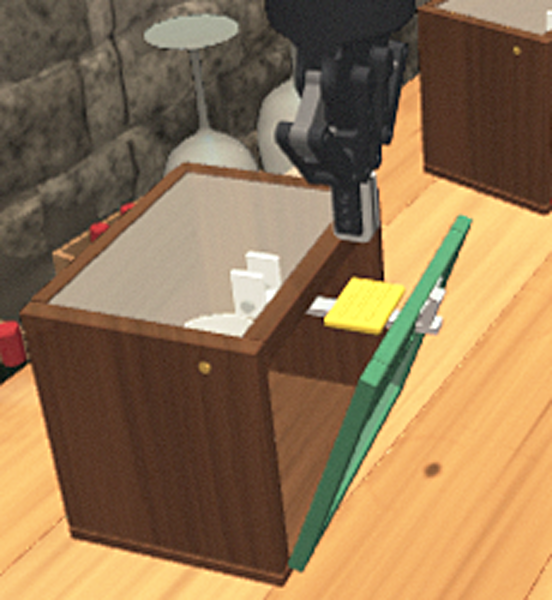

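```bash
python3 - <<'E'
from h import *
k=eyes.calibration("scene")
print((proj(k,[[561.2,219,185],[561.2,219,141],[561.2,219,137]])-[90,150])*2.4)
E
```

```text
[[357.44525773 235.32943178]
 [362.05368615 301.20439218]
 [362.45930101 307.0024344 ]]
```

Request:
{"method": "send_rows", "body": {
  "increments": [
    [[0,0,0,0.7,0,0,1],[0,0,0,0.6,0,0,1],[0,0,0,0,0,0,1]]
  ]
}}

```text
t: 4.18
position: [565.0, 220.2, 149.2]
tcp_rot: [-0.457, 0.543, -0.452, -0.54]
wrist_force: [-0.4, -0.5, 0.2]
opening: 0.1
```

```bash
python3 - <<'E'
from h import *
import cv2
p,r,o=tool();print(o["t"],p,o["wrist_force"])
for n in ["wrist","side"]: cv2.imwrite(f"pics/{n}3.png",eyes.camera(n)[:,:,::-1])
b=cv2.imread("pics/side3.png")[120:380,90:330]
cv2.imwrite("pics/b3.png",cv2.resize(b,None,fx=2.3,fy=2.3,interpolation=cv2.INTER_CUBIC))
a=cv2.imread("pics/wrist3.png")[140:320,120:450]; cv2.imwrite("pics/a3.png",cv2.resize(a,None,fx=2.4,fy=2.4,interpolation=cv2.INTER_CUBIC))
E
```

```text
4.175 [564.98602627 220.20785901 149.22512206] [-0.41562029 -0.50620312  0.159429  ]
```

View pics/a3.png

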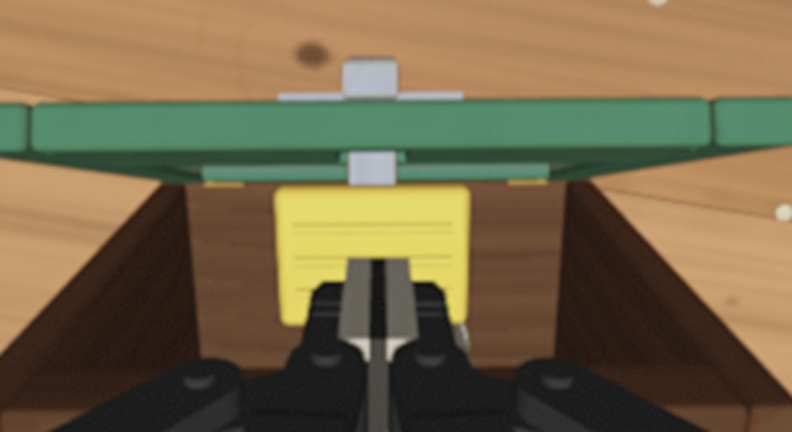

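View pics/b3.png

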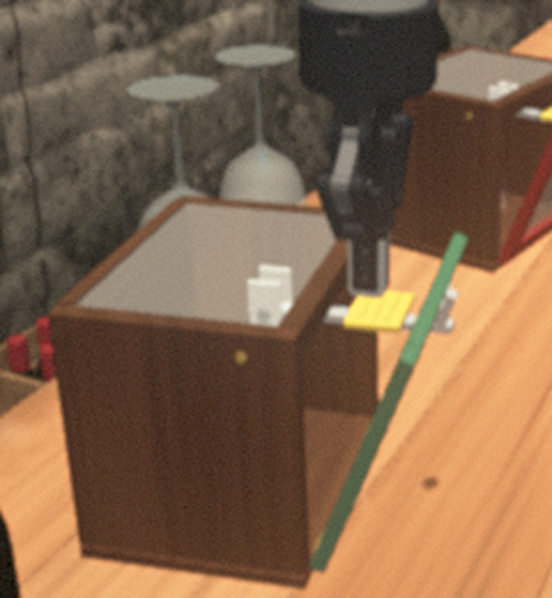

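```bash
python3 - <<'E'
from h import *
print(delta([559.5,219,146],Rdown(np.pi/2+0.18)))
E
```

```text
(array([ 0.15320755,  0.22790923, -0.01305207]), array([-0.05424175,  0.00528725,  0.09829212]))
```

Request:
{"method": "send_rows", "body": {
  "increments": [
    [[0,0,0.1,0.1,0.23,0,1],[0,0,0,0.25,0.05,0,1],[0,0,0,0.2,0.05,0,1]]
  ]
}}

```text
t: 4.65
position: [558.6, 219.6, 136.6]
tcp_rot: [-0.457, 0.542, -0.453, -0.54]
wrist_force: [1.5, 0.0, 5.1]
opening: -0.1
```

```bash
python3 - <<'E'
from h import *
print(delta([559.5,219,130],Rdown(np.pi/2+0.18)),monitor.observe()["wrist_force"])
E
```

```text
(array([ 0.22094942, -0.02409553, -0.02363906]), array([-0.05462066,  0.01221202,  0.05392182])) [1.49850261 0.02428177 5.14894915]
```

Request:
{"method": "send_rows", "body": {
  "increments": [
    [[0,0,0,0.15,0,0,1],[0,0,0,0.12,0,0,1]]
  ]
}}

```text
t: 4.9
position: [558.9, 219.6, 130.2]
tcp_rot: [-0.457, 0.543, -0.452, -0.54]
wrist_force: [-5.6, -3.1, 23.4]
opening: 0.1
```

```bash
python3 - <<'E'
from h import *
import cv2
p,r,o=tool();print(o["t"],p,o["wrist_force"])
for n in ["side"]: cv2.imwrite(f"pics/{n}4.png",eyes.camera(n)[:,:,::-1])
b=cv2.imread("pics/side4.png")[120:380,90:330]
cv2.imwrite("pics/b4.png",cv2.resize(b,None,fx=2.3,fy=2.3,interpolation=cv2.INTER_CUBIC))
E
```

```text
4.9 [558.92042036 219.6167347  130.18875066] [-5.64505097 -3.13640081 23.42800254]
```

View pics/b4.png

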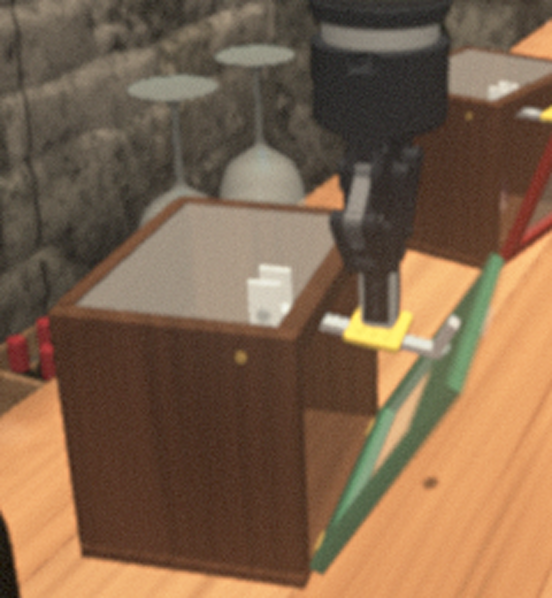

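The hook is at its stop and the flap is swinging free. I'll hold briefly and then lift.

Request:
{"method": "send_rows", "body": {
  "increments": [
    [[0,0,0,-0.04,0,0,1],[0,0,0,0,0,0,1],[0,0,0,0,0,0,1],[0,0,0,0,0,0,1],[0,0,0,0,0,0,1],[0,0,0,0,0,0,1],[0,0,0,-0.5,0,0,1],[0,0,0,-1,0,0,1],[0,0,0,-1,0,0,1],[0,0,0,-0.6,0,0,1]]
  ]
}}

```text
t: 6.2
position: [555.3, 218.6, 229.6]
tcp_rot: [-0.456, 0.542, -0.454, -0.541]
wrist_force: [-0.5, 0.2, 0.7]
opening: 0.3
```

```bash
python3 - <<'E'
from h import *
import cv2
p,r,o=tool();print(o["t"],p,o["wrist_force"])
for n in ["side","scene"]: cv2.imwrite(f"pics/{n}5.png",eyes.camera(n)[:,:,::-1])
b=cv2.imread("pics/side5.png")[120:380,90:330]
cv2.imwrite("pics/b5.png",cv2.resize(b,None,fx=2.3,fy=2.3,interpolation=cv2.INTER_CUBIC))
q=[583,223,.18]
print(L2W(q,[[-120,-45,60],[-130,0,60]])); print(delta(L2W(q,[[-128,0,200]])[0],Rdown(np.pi/2+.18)))
E
```

```text
6.2 [555.28717396 218.60123723 229.62008717] [-0.47601472  0.24882602  0.74200176]
[[472.99508767 157.24348501  60.        ]
 [455.10031994 199.72615545  60.        ]]
(array([ 0.99349685,  3.37604934, -0.05000689]), array([-0.05352863,  0.01350124,  0.05813695]))
```

View pics/b5.png

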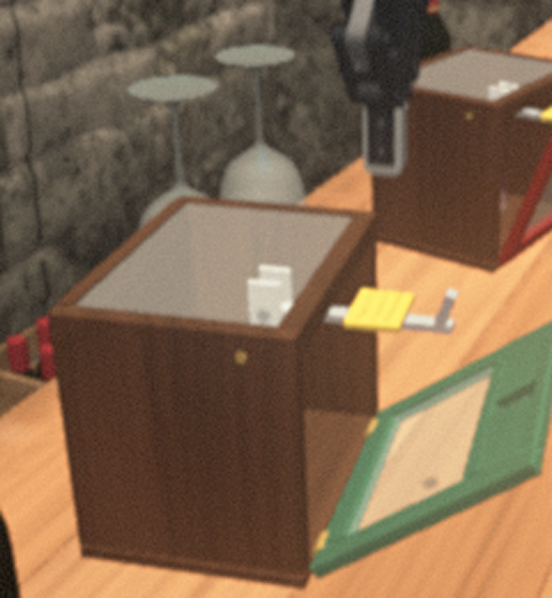

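```bash
python3 - <<'E'
from h import *
q=[583,223,.18]
print(L2W(q,[[-130,-50,60]])); print(delta(L2W(q,[[-130,-50,200]])[0],Rdown(np.pi/2+.18)))
E
```

```text
[[464.05179861 150.53397082  60.        ]]
(array([ 0.99036855,  3.43199803, -1.71706483]), array([-0.05352863,  0.01350124,  0.05813695]))
```

Request:
{"method": "send_rows", "body": {
  "increments": [
    [[0,0,0,0,0.86,-0.43,1],[0,0,0,0,0.86,-0.43,1],[0,0,0,0,0.86,-0.43,1],[0,0,0,0,0.86,-0.43,1],[0,0,0,0.5,0,0,1],[0,0,0,0.5,0,0,1],[0,0,0,0,0,0,1]]
  ]
}}

```text
t: 7.18
position: [455.2, 147.2, 193.4]
tcp_rot: [0.454, -0.54, 0.456, 0.543]
wrist_force: [-0.5, -1.3, 0.8]
opening: 0.2
```

```bash
python3 - <<'E'
from h import *
import cv2
p,r,o=tool();print(o["t"],p,o["wrist_force"],o["joint_pos"])
q=[583,223,.18]
print(delta(L2W(q,[[-130,-50,100]])[0],Rdown(np.pi/2+.18)))
cv2.imwrite("pics/side6.png",eyes.camera("side")[:,:,::-1])
cv2.imwrite("pics/wrist6.png",eyes.camera("wrist")[:,:,::-1])
E
```

```text
7.175 [455.1685766  147.16855579 193.38282449] [-0.53882656 -1.28100864  0.79757803] [ 2.23325112e-01  2.10250529e-01  1.75199797e+00  1.47194375e-03
  1.18444210e+00 -1.52171139e+00]
(array([ 3.11117864, -0.32709294,  0.05587178]), array([-0.05264945,  0.00937592, -0.04296183]))
```

View pics/side6.png

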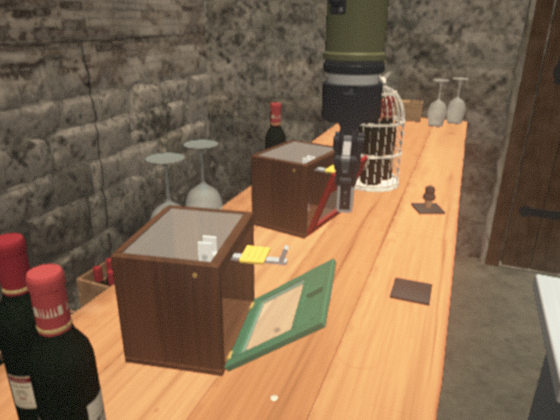

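View pics/wrist6.png

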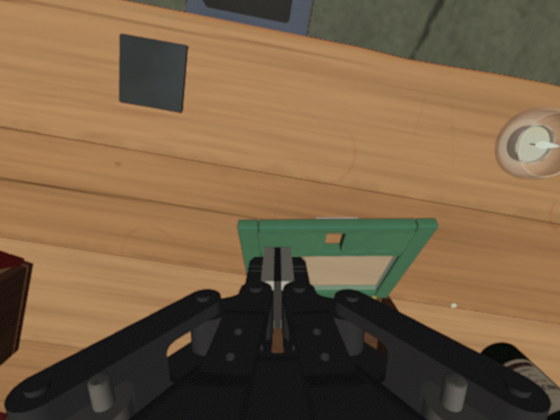

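Request:
{"method": "send_rows", "body": {
  "increments": [
    [[-0.05,0,-0.04,0,-0.73,0.05,1],[0,0,0,0.9,0,0,1],[0,0,0,0.9,0,0,1],[0,0,0,0.7,0,0,1],[0,0,0,0,0,0,1]]
  ]
}}

```text
t: 7.9
position: [483.2, 154.6, 121.1]
tcp_rot: [-0.456, 0.545, -0.45, -0.541]
wrist_force: [-0.2, 0.1, -0.3]
opening: 0.4
```

```bash
python3 - <<'E'
from h import *
import cv2
p,r,o=tool();print(o["t"],p,o["wrist_force"])
q=[583,223,.18]
print(delta(L2W(q,[[-120,-50,25]])[0],Rdown(np.pi/2+.18)))
cv2.imwrite("pics/wrist7.png",eyes.camera("wrist")[:,:,::-1])
E
```

```text
7.9 [483.15069601 154.56485299 121.06253497] [-0.2126788   0.07464427 -0.25671782]
(array([ 3.19848984,  0.35116588, -0.0235165 ]), array([0.00570249, 0.01439644, 0.08875604]))
```

View pics/wrist7.png

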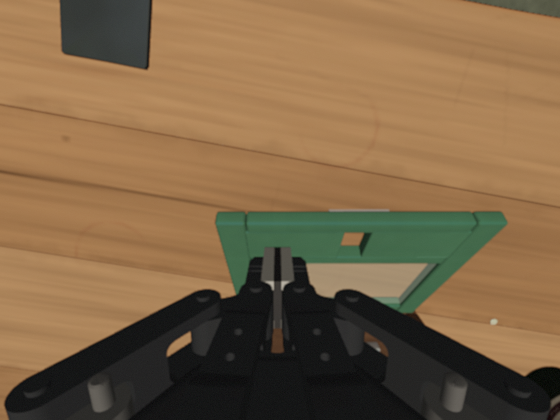

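Request:
{"method": "send_rows", "body": {
  "increments": [
    [[0,0,0.09,0.3,0.3,0,1],[0,0,0,0.5,0.07,0,1],[0,0,0,0.5,0.07,0,1],[0,0,0,0.5,0.07,0,1],[0,0,0,0,0,0,1]]
  ]
}}

```text
t: 8.57
position: [470.7, 152.8, 70.4]
tcp_rot: [-0.456, 0.545, -0.45, -0.542]
wrist_force: [-0.6, 0.3, 0.5]
opening: 0.5
```

```bash
python3 - <<'E'
from h import *
p,r,o=tool();print(o["t"],p,o["wrist_force"])
q=[583,223,.18]
print(delta(L2W(q,[[-120,-50,25]])[0],Rdown(np.pi/2+.18)))
E
```

```text
8.575 [470.71798589 152.80861674  70.42710684] [-0.61250366  0.30168298  0.4706828 ]
(array([ 1.51498276, -0.08780019, -0.0383888 ]), array([0.00844407, 0.01913587, 0.07320617]))
```

Request:
{"method": "send_rows", "body": {
  "increments": [
    [[0,0,0.07,0.4,0,0,1],[0,0,0,0.4,0.05,0,1],[0,0,0,0.4,0.05,0,1],[0,0,0,0.3,0.03,0,1]]
  ]
}}

```text
t: 9.07
position: [468.3, 152.6, 24.8]
tcp_rot: [-0.454, 0.543, -0.451, -0.543]
wrist_force: [-0.8, -1.1, 0.5]
opening: -0.2
```

```bash
python3 - <<'E'
from h import *
import cv2
p,r,o=tool();print(o["t"],p,o["wrist_force"])
q=[583,223,.18]
print(delta(L2W(q,[[-120,-50,18]])[0],Rdown(np.pi/2+.18)))
cv2.imwrite("pics/side8.png",eyes.camera("side")[:,:,::-1])
E
```

```text
9.075 [468.30230483 152.57949791  24.83798555] [-0.83971015 -1.13847063  0.54140499]
(array([ 0.2284991 , -0.18084165, -0.04248101]), array([0.00899037, 0.02075319, 0.03084829]))
```

View pics/side8.png

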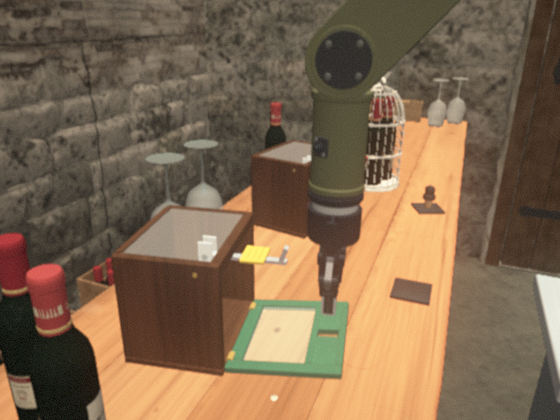

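Request:
{"method": "send_rows", "body": {
  "increments": [
    [[0,0,0,0.15,0,0,1],[0,0,0,0.1,0,0,1]]
  ]
}}

```text
t: 9.38
position: [467.7, 152.4, 16.5]
tcp_rot: [0.454, -0.543, 0.452, 0.543]
wrist_force: [-4.6, -1.9, 31.2]
opening: -0.1
```

Fully down on its stop (31 N). I'll raise the arm well clear.

Request:
{"method": "send_rows", "body": {
  "increments": [
    [[0,0,0,-0.3,0,0,1],[0,0,0,-0.8,0,0,1],[0,0,0,-1,0,0,1],[0,0,0,-1,0,0,1],[0,0,0,-1,0,0,1],[0,0,0,-1,0,0,1],[0,0,0,-1,0,0,1],[0,0,0,-0.5,0,0,1],[0,0,0,0,0,0,1],[0,0,0,0,0,0,1],[0,0,0,0,0,0,1]]
  ]
}}

```text
t: 10.75
position: [467.4, 151.8, 220.9]
tcp_rot: [-0.454, 0.543, -0.451, -0.543]
wrist_force: [-0.1, 0.1, 0.3]
opening: -0.1
```

```bash
python3 - <<'E'
from h import *
import cv2
p,r,o=tool();print(o["t"],p,o["wrist_force"],abs(o["dq"]).max())
cv2.imwrite("pics/scene9.png",eyes.camera("scene")[:,:,::-1])
E
```

```text
10.75 [467.40414358 151.83364234 220.88667115] [-0.12625188  0.07494731  0.28890497] 0.011084614838759527
```

View pics/scene9.png

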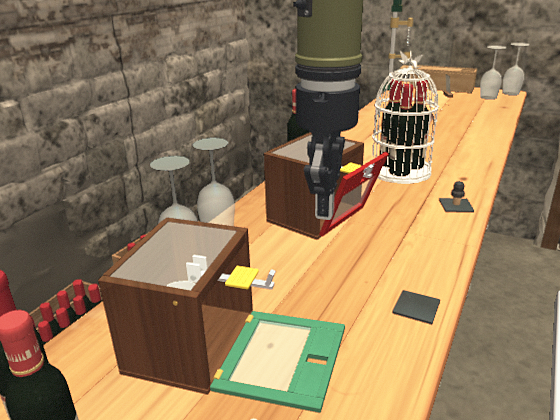

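The picture shows the green flap lying flat (from about (215,385) to (343,325)), the yellow pad back up at (241,277), the red flap still hooked, and the arm clear.

```bash
python3 -c "
from rig import ctrl
print(ctrl.sign_off())"
```

```text
the job is handed in; nothing more can be done
None
```

The green locker is open and the job is handed in, at about 10.8 s of the 42 s allowed. No verdict was reported.

- **Hook:** I pressed the yellow pad down to its stop with the closed fingers, at about 23 N on the wrist. The side camera then showed the flap swinging free.
- **Flap:** I pushed it down from its friction stay until it met its stop, at about 31 N on the wrist, then lifted the arm clear.

In the last picture the green flap lies flat, the pad is back up and the red flap looks as it did at the start. The wrist force was about 0.3 N, so the robot is touching nothing, and the arm was still.

I had no joint readings for the flaps or the hook, so those states come from the pictures only. The different camera fits of the pad's position disagreed by up to about 10 mm, mostly sideways. I went by the wrist camera, and the fingers met the pad as expected.

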